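# Pack a gift box of chocolates to match the sample

## Robot

A 6-joint arm with a two-finger parallel gripper is mounted at the origin on the work surface. World frame = base frame: x ahead of the robot, y to its left, z up, the work surface at z = 0. Lengths are in mm, angles in rad, forces in N, time in s.
With the tool pointing down it reaches from about 275 to 750 mm from the base axis. Payload 10.2 kg.
Tool frame: the origin (TCP) lies between the finger pads; the fingertips stand 8 mm ahead of it and the grasp point (between the pads) lies 11 mm behind it; z points along the fingers, x is the direction in which the jaws open and shut, and the axes are right-handed (so a half turn about z gives the same grasp; the last joint's range is limited). The gripper opens to 85 mm and grips with 20 to 120 N. Pads are 22 mm wide; open, the fingers measure 114 mm over their backs; the gripper's body (76 mm by 85 mm) begins 54 mm behind the grasp point. The pads swing forward as they close: fully open they stand 13 mm farther back than shut.
Start: joints at [-1.391, 0.313, 1.498, -0, 1.331, -0.223], TCP at [205.786, -482.994, 239.294] pointing down, gripper open.
Joint ranges: [-2.94, 2.94], [-0.97, 2.17], [0.19, 2.56], [-1.23, 4.37], [0.02, 3.11], [-2.88, 2.88]. Speed limits (rad/s): [2.39, 2.39, 3.01, 3.14, 3.14, 3.14].

## Interface

Orientations are given as a unit quaternion [w, x, y, z].
In Python, from rig import sense, eyes, ctrl gives the robot as it stands.
- The arm moves only by the tool move_arm, never from a script. Its argument "rows" is a list that holds one entry, the list of rows, each a list of 5 numbers: the shift along the tool's x, y, z in mm, then the turn about the tool's z in units of 6 degrees (1.0 is 6 degrees), then the gripper command: -1 is shut, 1 is fully open, values between are in proportion. In form: [[[dx, dy, dz, roll, jaw], ...]]. A call has 1 to 12 rows; each row is the pose to reach, as a shift and turn from the pose measured when the call began, along the tool's axes at that moment; what a row does not reach only later rows make up. A row lasts 1/8 s, in which the tool goes at most 62.5 mm and 10.7 degrees, less where a joint would pass 70% of its speed; a pose out of reach is approached as far as the arm can. A call with a gripper value outside its range is refused whole. The fingers move at their own pace and stop on an object; "squeeze" is the grip in N (left out, the last holds). Time passes only in rows, so rows that repeat a pose let the fingers close. It gives the time, the measured TCP pose, the force and the opening at its end, in the units of the state.
- sense(): the state, without advancing time (a new reading comes with each control period).
- eyes.capture(name): name is "scene" or "top" or "wrist"; returns a dict with "color" (420x560x3 uint8, blue, green, red), "vertical_fov" (degrees; the focal length in pixels is half the picture's height over the tangent of half this angle, whatever the lens; pixels are square), "cx", "cy" (the principal point, pixels), "xyz" and "attitude" of the camera in the world. Camera axes: x right, y down, z forward; pixel columns grow to the right and rows downward; lengths in mm; the calibration is good to about 2 mm. A picture is of the moment at which its call begins. There is no depth.
- ctrl.finish_job(): hands the job in, once; it reports no verdict.
The state is a dict: "time_s": time; "joints": joint angles; "dq": joint speeds; "tau": joint torques, N m; "eef_pos": TCP position; "ee_rot": TCP orientation; "force": force on the tool from outside, world axes, zero at the start; "wrist_torque": the same for the moment, N m; "grip_width": opening from 0.0 (shut) to 1.0 (fully open).
Only numpy, scipy, OpenCV 4.12 (cv2) and the standard library are available. Lean on these libraries where they do the work, as an engineer would, in place of code of your own. Each camera call takes 0.05 s, during which the arm holds its last target. There are 200 camera calls.

## Task

Pack the empty four-well gift box like the packed sample box lying near it: move the four chocolates off the wire rack one by one, so that from left to right, seen from the robot, they stand in the same order as their twins in the sample. Set each one down gently, upright and fully on the floor of its well, the finger bar lengthwise along the row; do not drop them.

Things in the scene. Friction and masses are not known exactly. Their poses are not given: they have to be found in the camera images.
- truffle: Round truffle, 34 mm across (upright there, 13 to 21 mm up), 32 mm high, flat foot 22 mm across. Loose chocolate, 18 to 35 g. Origin at its underside, z up. Starts on the paper of the fixed wire rack (290 x 100 mm), 18 mm above the table, in a row of four 64 mm apart along the rack; its x points across the row within 0.35 rad.
- square: Square caramel, 34 x 34 mm (sides along x and y), 26 mm high, flat top, upright sides. Loose chocolate, 18 to 35 g. Origin at its underside, z up. Starts on the paper of the fixed wire rack (290 x 100 mm), 18 mm above the table, in a row of four 64 mm apart along the rack; its x points across the row within 0.35 rad.
- finger: Long finger bar, 48 mm (its y) by 21 mm (its x), 26 mm high, upright sides. Loose chocolate, 18 to 35 g. Origin at its underside, z up. Starts on the paper of the fixed wire rack (290 x 100 mm), 18 mm above the table, in a row of four 64 mm apart along the rack; its x points across the row within 0.35 rad.
- heart: Heart, 38 mm wide over the lobes (its x), 34 mm long with the tip at -y, 26 mm high, upright sides. Grip it across the lobes at the origin, where it is widest (tip 23 mm from there). Loose chocolate, 18 to 35 g. Origin at its underside, z up. Starts on the paper of the fixed wire rack (290 x 100 mm), 18 mm above the table, in a row of four 64 mm apart along the rack; its x points across the row within 0.35 rad.
- packing_box: Empty fixed gift-box base, cream insert, 262 (y) x 64 (x) x 11 mm. Origin: centre of underside; +x away from the robot, +y to its left (within 0.15 rad). Four wells at y = -93, -31, 31, 93 mm, x = 0: floor 2 mm above the underside, rim 11 mm; 54 (y) x 40 (x) mm at the floor, flaring to 60 x 46 at the rim. The finger bar fits only along y. Of rack, packing box and sample box any one lies nearest.
- sample_box: The packed sample, only looked at: a fixed box equal to the packing box (same size, wells, origin and axes, also turned at most 0.15 rad), with one chocolate of each kind in its wells.
- sample_truffle: The sample's own truffle chocolate, same shape, size and origin as the loose one, in one of the wells of the sample box (fixed, only looked at).
- sample_square: The sample's own square chocolate, same shape, size and origin as the loose one, in one of the wells of the sample box (fixed, only looked at).
- sample_finger: The sample's own finger chocolate, same shape, size and origin as the loose one, in one of the wells of the sample box (fixed, only looked at).
- sample_heart: The sample's own heart chocolate, same shape, size and origin as the loose one, in one of the wells of the sample box (fixed, only looked at).
Not all that is in view belongs to the job. What is shaped like the square but yellow is not meant.

How it is judged:
By the outcome, as a careful person would: the job done as asked, in the order asked, and still so for the second after the job is handed in, with the robot touching nothing.
It also fails if it takes over 90 s, if anything falls off the work surface, if the arm or the gripper's body presses on something with over 40 N, if the wrist force passes 120 N, or if a joint passes its speed limit or range.

## Working session

There is one attempt and no reset: what is moved stays moved. The work goes in short steps, Python scripts to look and compute and a tool call to move; the robot and the scene stay as the last step left them, time stands still between calls to the robot, and variables do not carry over. Pictures are saved under pics/ and viewed, about 12 in all and at most 16, crops included, and the job is handed in when it is done.

Besides the shell and the picture viewer there is one more tool, called after ">>>" as a command line: name --argument value ..., lists and objects as JSON in quotes. move_arm: Moves the arm, as the interface text tells. Its arguments: {"type":"object","properties":{"rows":{"type":"array","items":{"type":"array","items":{"type":"array","items":{"type":"number"}}}},"squeeze":{"type":"number"}},"required":["rows"]}

```bash
mkdir -p pics
python3 - <<'E'
from rig import sense, eyes, ctrl
import cv2
print(sense())
for n in("scene","top"):
    d=eyes.capture(n);print(n,{k:v for k,v in d.items() if k!="color"})
    cv2.imwrite(f"pics/{n}0.png",cv2.resize(d["color"],(800,600),interpolation=cv2.INTER_CUBIC))
    cv2.imwrite(f"{n}0raw.png",d["color"])
E
```

```text
{'time_s': 0.0, 'joints': array([-1.39139240e+00,  3.13417505e-01,  1.49844861e+00,  1.21092461e-05,
        1.33098485e+00, -2.23441208e-01]), 'dq': array([-0.00174328, -0.00043201, -0.00106475, -0.00101882, -0.0016208 ,
        0.00045936]), 'tau': array([-5.39815574e-04, -4.12264287e+01, -2.59744513e+01, -1.68840807e-04,
        4.12930051e-03,  7.04353749e-07]), 'eef_pos': array([ 205.7458452 , -482.73519991,  238.74735586]), 'ee_rot': array([-4.58631451e-04,  8.34276363e-01, -5.51346130e-01, -4.30727578e-04]), 'force': array([-0.09543215,  0.46730763, -0.19944512]), 'wrist_torque': array([-0.01428693,  0.00430103, -0.01033652]), 'grip_width': 0.9975137171774228}
scene {'vertical_fov': 45.04767641851877, 'cx': 278.2155410862582, 'cy': 207.72589669993158, 'xyz': array([1285.83214942,  -44.15916912,  528.24371471]), 'attitude': array([-0.33523364,  0.63879758,  0.60897251, -0.32970977])}
top {'vertical_fov': 42.12206618629534, 'cx': 277.5377259951949, 'cy': 216.98966887288, 'xyz': array([ 398.3184063 ,  -14.73578919, 1179.31299737]), 'attitude': array([-0.06594316,  0.70706431, -0.70099703,  0.0656866 ])}
```

View pics/scene0.png

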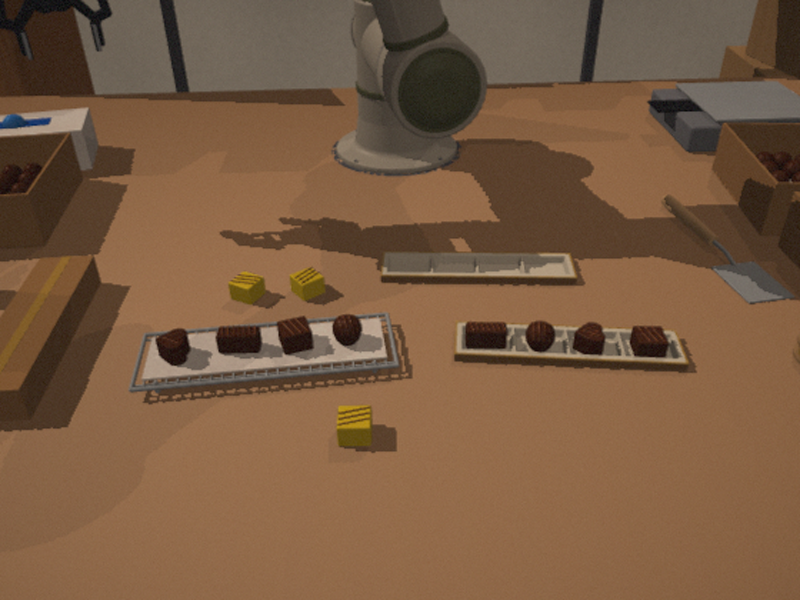

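View pics/top0.png

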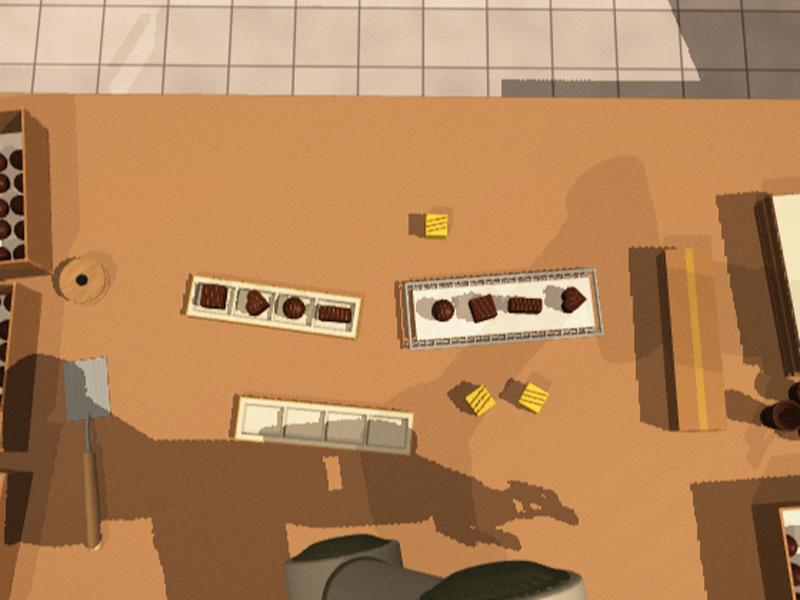

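The sample, left to right from the robot, is square, heart, truffle, finger. In the top view these are at (213,296), (257,302), (293,307) and (335,314). The scene view is mirrored and agrees. The loose ones on the rack in the top view are truffle (442,310), square (484,307), finger (525,305) and heart (573,299). The yellow cubes are decoys. The empty box is at (325,425).

```bash
cat > h.py <<'E'
import numpy as np, cv2
from scipy.spatial.transform import Rotation as R
def rot(q): return R.from_quat(np.roll(q,-1))
def ray(d,uv):
    f=d["color"].shape[0]/2/np.tan(np.radians(d["vertical_fov"]/2))
    uv=np.atleast_2d(uv).astype(float)
    v=np.c_[(uv[:,0]-d["cx"])/f,(uv[:,1]-d["cy"])/f,np.ones(len(uv))]
    return rot(d["attitude"]).apply(v)
def at_z(d,uv,z):
    r=ray(d,uv); p=np.array(d["xyz"]); z=np.asarray(z)
    return p+r*((z-p[2])/r[:,2])[:,None]
def proj(d,P):
    f=d["color"].shape[0]/2/np.tan(np.radians(d["vertical_fov"]/2))
    c=rot(d["attitude"]).inv().apply(np.atleast_2d(P)-d["xyz"])
    return np.c_[d["cx"]+f*c[:,0]/c[:,2],d["cy"]+f*c[:,1]/c[:,2]]
E
python3 - <<'E'
from h import *
from rig import eyes
d=eyes.capture("top"); im=d["color"]; hsv=cv2.cvtColor(im,cv2.COLOR_BGR2HSV)
def sub(u0,u1,v0,v1): # 800x600 px -> raw
    return [int(x*.7) for x in (u0,u1,v0,v1)]
for name,box in dict(sample=(185,365,272,340),rack=(400,605,265,350)).items():
    u0,u1,v0,v1=sub(*box); c=im[v0:v1,u0:u1].astype(int)
    m=((c[:,:,2]<115)&(c[:,:,2]-c[:,:,0]>18)&(c[:,:,0]<60)).astype(np.uint8)
    n,l,s,ce=cv2.connectedComponentsWithStats(m)
    for i in range(1,n):
        if s[i,4]>60:
            pts=np.argwhere(l==i)[:,::-1]+[u0,v0]
            r=cv2.minAreaRect(pts.astype(np.float32)); P=at_z(d,[r[0],ce[i]+[u0,v0]],18+22 if name=="rack" else 24)
            print(name,s[i,4],np.round(ce[i]+[u0,v0],1),P.round(0)[:,:2].tolist(),r)
o=cv2.resize(im[180:330,120:430],(800,387),interpolation=cv2.INTER_CUBIC)
cv2.imwrite("pics/topcrop.png",o)
E
```

```text
sample 267 [149.3 207.2] [[636.0, 265.0], [635.0, 264.0]] ((149.0, 207.0), (16.0, 18.0), 90.0)
sample 190 [178.7 212. ] [[626.0, 202.0], [625.0, 200.0]] ((177.6463623046875, 211.68292236328125), (16.554418563842773, 14.524161338806152), 51.34019470214844)
sample 170 [205.  215.2] [[619.0, 142.0], [619.0, 143.0]] ((205.5, 215.0), (14.0, 15.0), 90.0)
sample 210 [233.7 219.8] [[610.0, 80.0], [609.0, 81.0]] ((234.03793334960938, 219.5448455810547), (22.58837127685547, 10.380685806274414), 4.763641834259033)
rack 194 [399.6 209.5] [[631.0, -271.0], [632.0, -273.0]] ((398.25006103515625, 209.75003051757812), (14.142135620117188, 16.263456344604492), 45.0)
rack 259 [337.3 215.6] [[618.0, -141.0], [617.0, -140.0]] ((337.45001220703125, 215.35000610351562), (16.12761688232422, 17.0762996673584), 71.56504821777344)
rack 221 [366.9 213.5] [[623.0, -203.0], [622.0, -204.0]] ((366.56463623046875, 213.33692932128906), (23.2419376373291, 10.483834266662598), 3.1798300743103027)
rack 170 [309.1 217. ] [[614.0, -81.0], [614.0, -81.0]] ((309.5, 217.0), (14.0, 15.0), 90.0)
```

View pics/topcrop.png

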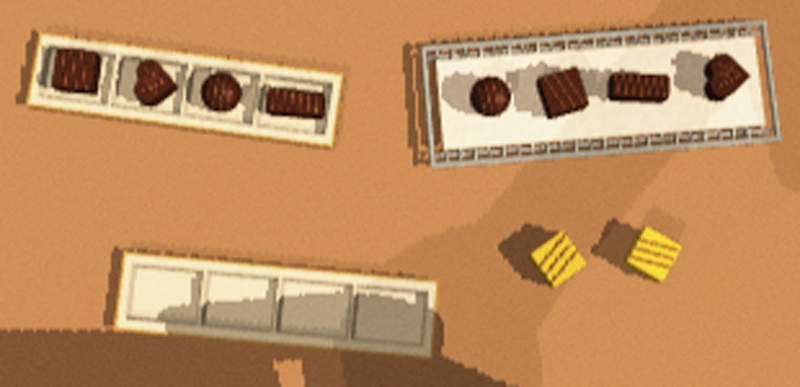

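Next I'll move above the rack for a close wrist look.

```bash
cat >> h.py <<'E'
def to(x,y,z,yaw):
    "shift in tool axes (mm) and roll units to reach TCP x,y,z with tool x at world yaw (mod pi)"
    from rig import sense
    s=sense(); q=rot(s["ee_rot"]); X=q.apply([1,0,0]); cur=np.arctan2(X[1],X[0])
    dy=-(yaw-cur); dy=(dy+np.pi/2)%np.pi-np.pi/2
    sh=q.inv().apply(np.array([x,y,z])-s["eef_pos"])
    print("shift",sh.round(1),"roll",round(np.degrees(dy)/6,2),"| now",s["eef_pos"].round(1),"yaw",cur.round(3),"q6",s["joints"][5].round(2),"t",s["time_s"],"F",s["force"].round(1),"w",round(s["grip_width"]*85,1))
E
python3 - <<'E'
from h import *
from rig import eyes
to(560,-175,260,0)
d=eyes.capture("top")
c=np.array([(120,250),(438,283),(435,355),(115,328)])/(800/310)+[120,180]
P=at_z(d,c,11)[:,:2];print(P.round(0),P.mean(0),[np.linalg.norm(P[i]-P[i-1]).round() for i in range(4)])
E
```

```text
shift [-144.3 -446.6  -20.9] roll -11.15 | now [ 205.8 -482.8  238.9] yaw -1.168 q6 -0.22 t 0.15 F [-0.2  0.1  0.9] w 84.9
[[486. 223.]
 [462. -41.]
 [403. -38.]
 [423. 224.]] [443.52358365  91.85456993] [np.float64(64.0), np.float64(264.0), np.float64(58.0), np.float64(263.0)]
```

>>> move_arm --rows '[[[-20, -60, -3, -1.2, 0.3], [-40, -120, -6, -2.4, 0.3], [-60, -180, -9, -3.6, 0.3], [-80, -240, -12, -4.8, 0.3], [-100, -300, -14, -6, 0.3], [-115, -350, -16, -7.4, 0.3], [-130, -400, -18, -8.8, 0.3], [-140, -430, -20, -10, 0.3], [-144, -447, -21, -11.15, 0.3], [-144, -447, -21, -11.15, 0.3], [-144, -447, -21, -11.15, 0.3]]]'

```text
time_s: 1.58
eef_pos: [560.0, -175.7, 260.0]
ee_rot: [-0.0, 1.0, -0.002, -0.0]
force: [0.1, 0.5, -0.5]
grip_width: 0.648
```

Run:
```python
from h import *
from rig import eyes
to(620,-175,260,0)
d=eyes.capture("wrist");print(d["xyz"],d["attitude"],d["vertical_fov"])
np.save("w1.npy",d,allow_pickle=True)
cv2.imwrite("pics/w1.png",cv2.resize(d["color"],(800,600),interpolation=cv2.INTER_CUBIC))
```

```text
shift [60.  -0.9 -0.1] roll -0.03 | now [ 560.  -175.7  260. ] yaw -0.003 q6 -0.5 t 1.575 F [ 0.1  0.5 -0.5] w 55.1
[559.26183022 -97.41558615 394.53078787] [ 1.52848778e-01  9.88248700e-01 -1.12583832e-03 -7.00472359e-04] 62.46542073930265
```

View pics/w1.png

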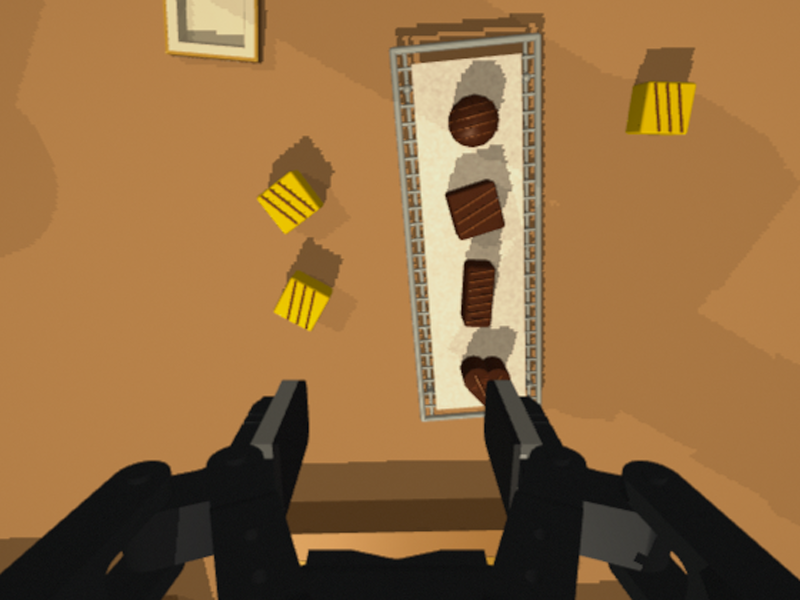

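The wrist view shows the truffle (473,121), square (475,209) and finger (478,293) clearly, and the heart (487,378) partly hidden. I'll fit the poses by silhouette.

```bash
cat >> h.py <<'E'
from scipy.optimize import minimize
def box(sx,sy,h): return np.array([(a*sx/2,b*sy/2,z) for a in(-1,1) for b in(-1,1) for z in(0,h)])
t=np.linspace(0,2*np.pi,24,endpoint=False)
ring=lambda r,z: np.c_[r*np.cos(t),r*np.sin(t),0*t+z]
M=dict(square=box(34,34,26),finger=box(21,48,26),
 truffle=np.vstack([ring(11,0),ring(17,13),ring(17,21),ring(13,28),ring(6,32)]))
h=[(19*np.sin(a)*0+0,0) for a in t]
H=[(0,-23)]+[(s*19,y) for s in(-1,1) for y in(-2,2)]+[(s*15,8) for s in(-1,1)]+[(s*9,11) for s in(-1,1)]
M["heart"]=np.array([(x,y,z) for x,y in H for z in(0,26)])
def seg(im):
    c=im.astype(int); return ((c[:,:,2]<120)&(c[:,:,2]-c[:,:,0]>14)&(c[:,:,0]<70)).astype(np.uint8)
def fit(d,kind,x,y,z,win=28,yaw=0,k=6):
    u,v=proj(d,[x,y,z+13])[0].astype(int); u0,v0=u-win,v-win
    m=seg(d["color"]); n,l=cv2.connectedComponents(m)[:2]
    sub=l[v0:v0+2*win,u0:u0+2*win]; lab=np.bincount(sub[sub>0]).argmax()
    hull=np.zeros_like(m); pts=np.argwhere(l==lab)[:,::-1].astype(np.int32)
    cv2.fillConvexPoly(hull,cv2.convexHull(pts),1)
    S=cv2.resize(hull[v0:v0+2*win,u0:u0+2*win].astype(np.float32),None,fx=k,fy=k)>.5
    def f(p):
        P=R.from_euler("z",p[2]).apply(M[kind])+[p[0],p[1],z]
        uv=(proj(d,P)-[u0,v0]+.5)*k; B=np.zeros(S.shape,np.uint8)
        cv2.fillConvexPoly(B,cv2.convexHull(uv.astype(np.float32)).round().astype(np.int32),1)
        B=B>0; return -(B&S).sum()/(B|S).sum()
    r=min((minimize(f,[x,y,a],method="Nelder-Mead",options=dict(initial_simplex=[[x,y,a],[x+6,y,a],[x,y+6,a],[x,y,a+.2]])) for a in(yaw-.25,yaw,yaw+.25)),key=lambda r:r.fun)
    print(kind,r.x.round(3),"IoU",-round(r.fun,3)); return r.x
E
python3 - <<'E'
from h import *
from rig import eyes
d=np.load("w1.npy",allow_pickle=True).item(); t=eyes.capture("top")
g=dict(truffle=(614,-81),square=(617,-140),finger=(622,-203),heart=(631,-270))
for k in g:
    if k!="heart": fit(d,k,*g[k],18,win=40)
    fit(t,k,*g[k],18,win=16)
E
```

```text
truffle [ 6.11265e+02 -8.01020e+01  2.50000e-02] IoU 0.971
truffle [ 6.1453e+02 -8.1235e+01  5.7000e-02] IoU 0.927
square [ 6.15344e+02 -1.40176e+02  3.14000e-01] IoU 0.964
square [ 6.19101e+02 -1.39316e+02  1.88000e-01] IoU 0.577
finger [ 6.20515e+02 -2.03862e+02  1.40000e-02] IoU 0.91
finger [ 632.157 -216.883   -1.186] IoU 0.683
heart [ 629.571 -282.18     0.684] IoU 0.243
```

Fits are good. Now the same close look over the box.

```bash
python3 -c "
from h import *
to(430,85,330,0)"
```

```text
shift [-130.8 -260.5  -69.6] roll -0.03 | now [ 560.  -175.8  260.2] yaw -0.003 q6 -0.5 t 1.675 F [0.1 0.7 0.1] w 55.3
```

>>> move_arm --rows '[[[-26, -52, -14, 0, 0.3], [-52, -104, -28, 0, 0.3], [-78, -156, -42, 0, 0.3], [-104, -208, -56, 0, 0.3], [-130, -260, -70, 0, 0.3], [-130, -260, -70, 0, 0.3], [-130, -260, -70, 0, 0.3], [-130, -260, -70, 0, 0.3]]]'

```text
time_s: 2.68
eef_pos: [431.1, 83.4, 329.9]
ee_rot: [-0.0, 1.0, -0.003, -0.001]
force: [0.5, 0.0, -0.4]
grip_width: 0.654
```

Run:
```python
from h import *
from rig import eyes
to(430,85,330,0)
d=eyes.capture("wrist")
np.save("w2.npy",d,allow_pickle=True)
cv2.imwrite("pics/w2.png",cv2.resize(d["color"],(800,600),interpolation=cv2.INTER_CUBIC))
```

```text
shift [-1.1 -1.6 -0.1] roll -0.05 | now [431.1  83.4 329.9] yaw -0.005 q6 -0.07 t 2.675 F [ 0.5  0.  -0.4] w 55.6
```

View pics/w2.png

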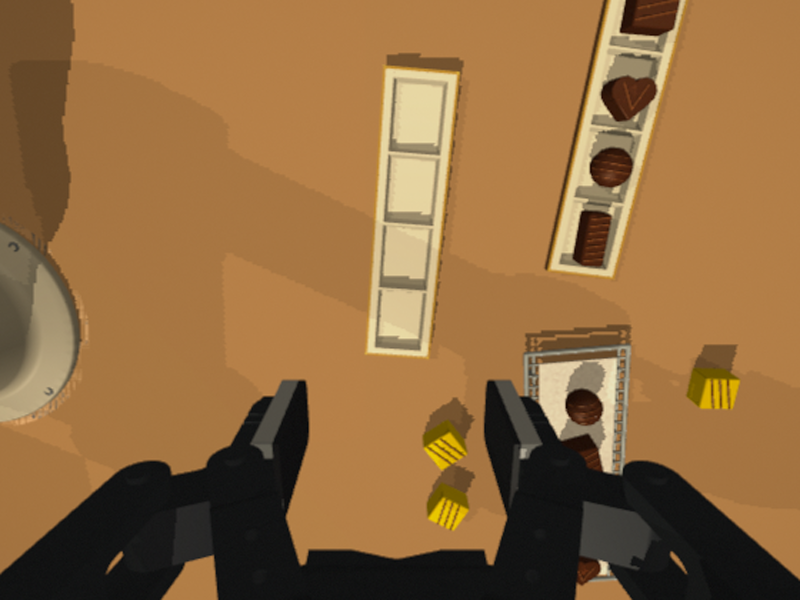

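The box is fully visible, with corners near (387,67), (460,72), (428,356) and (367,353). The sample order is confirmed again up close: heart, truffle and finger toward the robot's right, with the square at the far left.

```bash
cat > b.py <<'E'
from h import *
d=np.load("w2.npy",allow_pickle=True).item(); im=d["color"]
hsv=cv2.cvtColor(im,cv2.COLOR_BGR2HSV).astype(int)
k=4
m=((hsv[:,:,1]<110)).astype(np.uint8); m[:, :250]=0; m[:,330:]=0; m[:40]=0; m[255:]=0
n,l,s,c=cv2.connectedComponentsWithStats(m); i=1+s[1:,4].argmax()
hull=cv2.convexHull(np.argwhere(l==i)[:,::-1].astype(np.int32))
S=np.zeros(m.shape,np.uint8); cv2.fillConvexPoly(S,hull,1)
S=cv2.resize(S[40:260,240:340].astype(np.float32),None,fx=k,fy=k)>.5
def f(p,dbl=False):
    B=box(64+p[3],262+p[3],11)[1::2]
    uv=(proj(d,R.from_euler("z",p[2]).apply(B)+[p[0],p[1],0])-[240,40]+.5)*k
    I=np.zeros(S.shape,np.uint8); cv2.fillConvexPoly(I,cv2.convexHull(uv.astype(np.float32)).round().astype(np.int32),1)
    I=I>0; return -(I&S).sum()/(I|S).sum()
x0=np.array([443,92,-.07 if 0 else .08,0.])
r=min((minimize(f,[442,92,a,0],method="Nelder-Mead",options=dict(initial_simplex=np.vstack([[442,92,a,0],np.array([442,92,a,0])+np.diag([6,6,.08,4])]))) for a in(-.1,0,.1)),key=lambda r:r.fun)
print(r.x.round(3),r.fun)
p=r.x
for y in(93,31,-31,-93): print(y,(R.from_euler("z",p[2]).apply([0,y,0])+[p[0],p[1],0]).round(1)[:2])
o=im.copy(); 
o=cv2.resize(o[30:270,230:350],None,fx=2.5,fy=2.5,interpolation=cv2.INTER_CUBIC)
for B in [box(64,262,11)[1::2]]+[box(60,60,0)[::2]*[46/60,1,1]+[0,y,11] for y in(93,31,-31,-93)]:
    uv=(proj(d,R.from_euler("z",p[2]).apply(B)+[p[0],p[1],0])-[230,30]+.5)*2.5
    cv2.polylines(o,[cv2.convexHull(uv.astype(np.float32)).round().astype(np.int32)],True,(255,0,0),1)
cv2.imwrite("pics/w2fit.png",o)
E
python3 b.py
```

```text
[ 4.40266e+02  9.41110e+01 -8.30000e-02 -3.73200e+00] -0.9864363505804444
93 [448.  186.8]
31 [442.8 125. ]
-31 [437.7  63.2]
-93 [432.6   1.4]
```

View pics/w2fit.png

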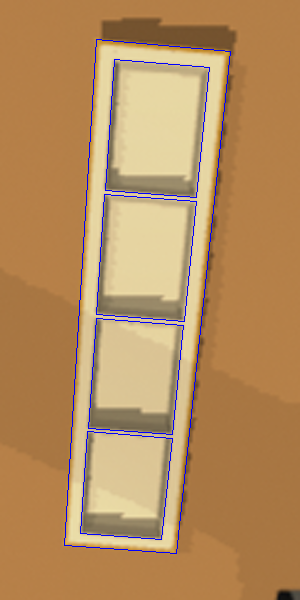

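The fit is within about 1 mm. The box is at (440.3, 94.1) with yaw -0.083. The top view disagrees by about 3 mm in x, so I start with the truffle, which has the most clearance, and use it to check the calibration.

```bash
python3 -c "
from h import *
to(612,-80.5,110,0)"
```

```text
shift [182.  163.3 219.6] roll -0.05 | now [431.1  83.5 329.9] yaw -0.005 q6 -0.07 t 2.725 F [ 0.1  0.7 -0.3] w 55.3
```

>>> move_arm --rows '[[[30, 27, 37, 0, 0.3], [60, 54, 73, 0, 0.3], [90, 82, 110, 0, 0.3], [120, 109, 146, 0, 0.3], [150, 136, 183, 0, 0.3], [180.2, 163, 220, 0, 0.3], [180.2, 163, 220, 0, 0.3], [180.2, 163, 235, 0, 0.3], [180.2, 163, 255, 0, 0.3], [180.2, 163, 275, 0, 0.3], [180.2, 163, 288, 0, 0.3], [180.2, 163, 294, 0, 0.3]]]'

```text
time_s: 4.22
eef_pos: [609.9, -79.9, 35.5]
ee_rot: [-0.0, 1.0, -0.002, -0.001]
force: [0.1, -0.2, 0.1]
grip_width: 0.651
```

Run:
```python
from h import *
from rig import eyes
to(612,-80.5,36,0)
o=eyes.capture("wrist")["color"];s=eyes.capture("scene")["color"]
cv2.imwrite("pics/g1.png",np.hstack([cv2.resize(o,(400,300)),cv2.resize(s[195:285,210:300],(300,300),interpolation=cv2.INTER_CUBIC)]))
```

```text
shift [ 2.1  0.6 -0.5] roll -0.04 | now [609.9 -79.9  35.5] yaw -0.005 q6 -0.32 t 4.225 F [ 0.1 -0.2  0.1] w 55.3
```

View pics/g1.png

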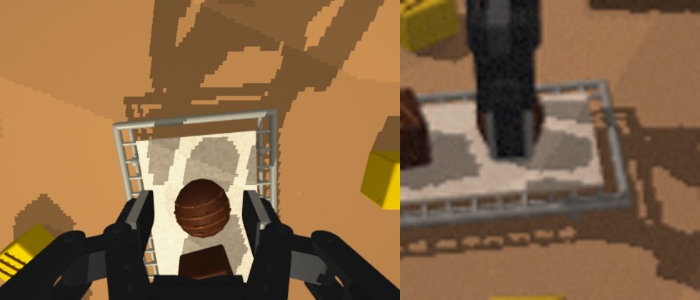

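The jaws straddle the truffle, which is centred to about 2 mm. I'll close and lift.

>>> move_arm --rows '[[[2, 0.5, 0, 0, 0.3], [2, 0.5, 0, 0, -0.2], [2, 0.5, 0, 0, -0.5], [2, 0.5, 0, 0, -1], [2, 0.5, 0, 0, -1], [2, 0.5, 0, 0, -1], [2, 0.5, -3, 0, -1], [2, 0.5, -15, 0, -1], [2, 0.5, -40, 0, -1], [2, 0.5, -75, 0, -1], [2, 0.5, -75, 0, -1]]]' --squeeze 25

```text
time_s: 5.7
eef_pos: [613.4, -81.0, 113.9]
ee_rot: [0.001, 1.0, -0.002, 0.002]
force: [-0.3, 0.2, -0.8]
grip_width: 0.375
```

Run:
```python
from h import *
to(438.5,62.7,110,-.083)
```

```text
shift [-175.6 -142.8    3. ] roll 0.75 | now [613.4 -81.  113.9] yaw -0.005 q6 -0.32 t 5.7 F [-0.3  0.2 -0.8] w 31.9
```

>>> move_arm --rows '[[[-30, -24, 2, 0.2, -1], [-60, -48, 3, 0.4, -1], [-90, -73, 3, 0.6, -1], [-120, -97, 3, 0.75, -1], [-150, -121, 3, 0.75, -1], [-170, -137, 3, 0.75, -1], [-175.5, -142.8, 3, 0.75, -1], [-175.5, -142.8, 3, 0.75, -1], [-175.5, -142.8, 3, 0.75, -1]]]'

```text
time_s: 6.82
eef_pos: [439.3, 62.1, 110.0]
ee_rot: [0.001, 0.999, -0.042, 0.002]
force: [0.3, -0.2, -1.6]
grip_width: 0.377
```

Run:
```python
from h import *
to(438.5,62.7,20.5,-.083)
```

```text
shift [-1.2 -0.6 89.5] roll -0.01 | now [439.3  62.1 110. ] yaw -0.084 q6 -0.04 t 6.825 F [ 0.3 -0.2 -1.6] w 32.1
```

>>> move_arm --rows '[[[-1, -0.6, 30, 0, -1], [-1, -0.6, 60, 0, -1], [-1, -0.6, 75, 0, -1], [-1, -0.6, 83, 0, -1], [-1, -0.6, 86, 0, -1], [-1, -0.6, 88, 0, -1], [-1, -0.6, 89, 0, -1], [-1, -0.6, 89.5, 0, -1], [-1, -0.6, 89.5, 0, -1]]]'

```text
time_s: 7.95
eef_pos: [438.8, 62.7, 20.6]
ee_rot: [0.001, 0.999, -0.042, 0.002]
force: [-0.7, -0.2, -0.9]
grip_width: 0.379
```

Run:
```python
from h import *
from rig import eyes
to(438.5,62.7,20.5,-.083)
o=eyes.capture("wrist")["color"];s=eyes.capture("scene")["color"]
cv2.imwrite("pics/g2.png",np.hstack([cv2.resize(o,(400,300)),cv2.resize(s[150:220,260:330],(300,300),interpolation=cv2.INTER_CUBIC)]))
```

```text
shift [-0.3  0.   0.1] roll -0.01 | now [438.8  62.7  20.6] yaw -0.084 q6 -0.04 t 7.95 F [-0.7 -0.2 -0.9] w 32.2
```

View pics/g2.png

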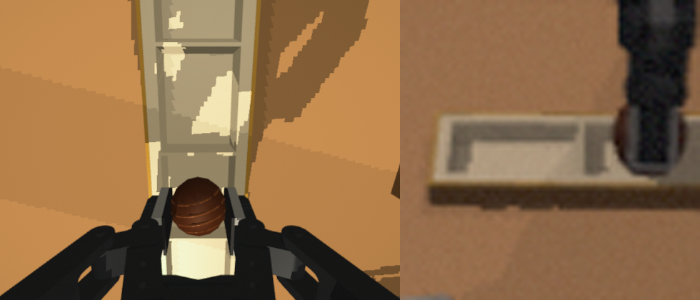

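The truffle sits over well 3 with clear fingers and no contact force yet. I'll lower it 1.5 mm and check the force.

>>> move_arm --rows '[[[0, 0, 0.5, 0, -1], [0, 0, 1, 0, -1], [0, 0, 1.5, 0, -1], [0, 0, 1.5, 0, -1]]]'

```text
time_s: 8.55
eef_pos: [438.9, 62.7, 20.1]
ee_rot: [0.001, 0.999, -0.042, 0.002]
force: [-5.0, -0.3, 17.5]
grip_width: 0.38
```

Floor contact came at the expected height (TCP 20.1). Releasing.

>>> move_arm --rows '[[[0, 0, 0, 0, -0.15], [0, 0, 0, 0, 0], [0, 0, 0, 0, 0.15], [0, 0, 0, 0, 0.3], [0, 0, 0, 0, 0.3], [0, 0, -8, 0, 0.3], [0, 0, -30, 0, 0.3], [0, 0, -60, 0, 0.3], [0, 0, -110, 0, 0.3], [0, 20, -160, 0, 0.3], [0, 20, -180, 0, 0.3], [0, 20, -180, 0, 0.3]]]'

```text
time_s: 10.05
eef_pos: [436.8, 42.9, 201.5]
ee_rot: [0.001, 0.999, -0.042, 0.004]
force: [-0.2, -0.3, -0.9]
grip_width: 0.651
```

Run:
```python
from h import *
from rig import eyes
to(617,-140,110,.314)
d=eyes.capture("wrist");np.save("w3.npy",d,allow_pickle=True)
fit(d,"truffle",438.5,62.7,2,win=40)
cv2.imwrite("pics/w3.png",cv2.resize(d["color"][:300,150:450],(600,600),interpolation=cv2.INTER_CUBIC))
```

```text
shift [194.1 167.   93.3] roll -3.8 | now [436.8  42.9 201.5] yaw -0.084 q6 -0.09 t 10.05 F [-0.2 -0.3 -0.9] w 55.3
truffle [4.37837e+02 6.31330e+01 1.44000e-01] IoU 0.977
```

View pics/w3.png

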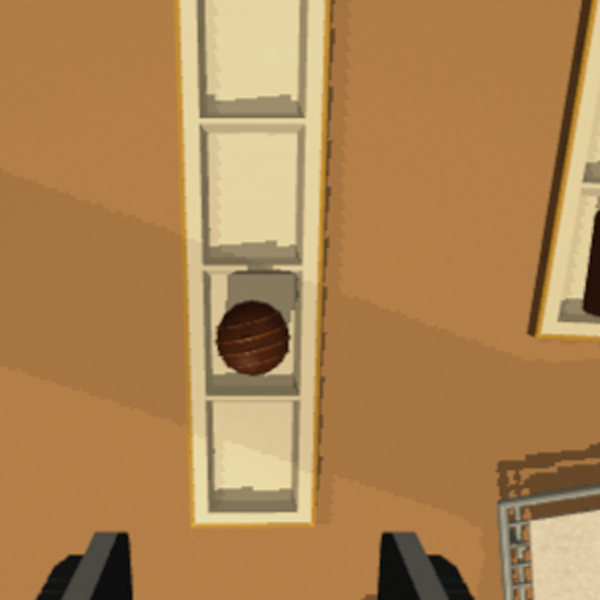

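The truffle is upright and fully in well 3: fitted (437.8, 63.1), well centre (437.7, 63.2). The wrist view reads about (-1.0, +0.4) mm off the TCP frame, so I'll correct for that. Next is the square.

>>> move_arm --rows '[[[33, 28, 16, -0.7, 0.3], [66, 56, 32, -1.4, 0.3], [99, 84, 48, -2.1, 0.3], [132, 112, 64, -2.8, 0.3], [165, 140, 80, -3.5, 0.3], [185, 160, 90, -3.8, 0.3], [193.4, 167.6, 93.3, -3.8, 0.3], [193.4, 167.6, 93.3, -3.8, 0.3], [193.4, 167.6, 93.3, -3.8, 0.3]]]'

```text
time_s: 11.22
eef_pos: [615.1, -139.3, 108.4]
ee_rot: [0.001, 0.988, 0.157, 0.003]
force: [-0.0, 0.2, 0.2]
grip_width: 0.652
```

Run:
```python
from h import *
to(616.3,-140.6,36,.314)
```

```text
shift [ 0.4  1.4 72.4] roll 0.01 | now [ 615.1 -139.3  108.4] yaw 0.315 q6 -0.72 t 11.225 F [-0.   0.2  0.2] w 55.4
```

>>> move_arm --rows '[[[0.4, 1.4, 25, 0, 0.3], [0.4, 1.4, 50, 0, 0.3], [0.4, 1.4, 66, 0, 0.3], [0.4, 1.4, 72, 0, 0.3], [0.4, 1.4, 72.4, 0, 0.3], [0.4, 1.4, 72.4, 0, -0.1], [0.4, 1.4, 72.4, 0, -0.25], [0.4, 1.4, 72.4, 0, -0.6], [0.4, 1.4, 72.4, 0, -1], [0.4, 1.4, 72.4, 0, -1], [0.4, 1.4, 72.4, 0, -1]]]'

```text
time_s: 12.6
eef_pos: [616.8, -140.8, 36.9]
ee_rot: [0.002, 0.988, 0.157, 0.003]
force: [-0.2, 1.6, 5.6]
grip_width: 0.393
```

>>> move_arm --rows '[[[0, 0, -3, 0, -1], [0, 0, -15, 0, -1], [0, 0, -40, 0, -1], [0, 0, -75, 0, -1], [0, 0, -75, 0, -1]]]'

```text
time_s: 13.22
eef_pos: [617.5, -141.1, 115.4]
ee_rot: [0.003, 0.988, 0.157, 0.006]
force: [-0.6, 0.2, -0.7]
grip_width: 0.386
```

Run:
```python
from h import *
from rig import eyes
to(449.0,186.4,110,-.083)
o=eyes.capture("wrist")["color"];s=eyes.capture("scene")["color"]
cv2.imwrite("pics/g3.png",np.hstack([cv2.resize(o,(400,300)),cv2.resize(s[150:270,150:310],(400,300),interpolation=cv2.INTER_CUBIC)]))
```

```text
shift [ -58.8 -363.6    1.9] roll 3.8 | now [ 617.5 -141.1  115.4] yaw 0.315 q6 -0.72 t 13.225 F [-0.6  0.2 -0.7] w 32.8
```

View pics/g3.png

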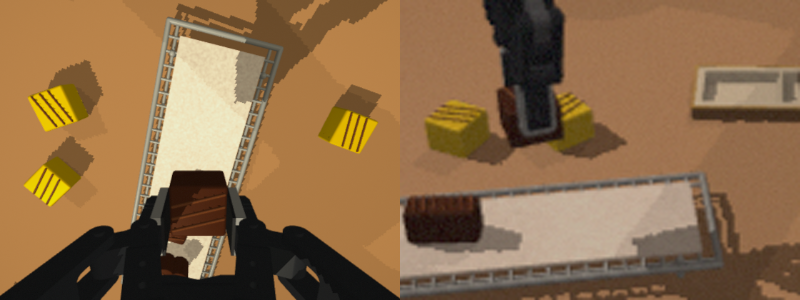

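The square is held in the middle of the pads. I'll carry it over well 1.

>>> move_arm --rows '[[[-6, -35, 1, 0.4, -1], [-13, -80, 2, 0.9, -1], [-21, -130, 2, 1.5, -1], [-29, -180, 2, 2.1, -1], [-37, -230, 2, 2.7, -1], [-45, -280, 2, 3.2, -1], [-53, -325, 2, 3.6, -1], [-57, -352, 2, 3.8, -1], [-58.8, -363.6, 2, 3.8, -1], [-58.8, -363.6, 2, 3.8, -1], [-58.8, -363.6, 2, 3.8, -1]]]'

```text
time_s: 14.7
eef_pos: [448.1, 186.2, 108.0]
ee_rot: [0.001, 0.999, -0.042, 0.003]
force: [-0.0, 0.7, -0.4]
grip_width: 0.388
```

Run:
```python
from h import *
from rig import sense
print(sense()["ee_rot"])
to(449.0,186.4,21.5,-.083)
```

```text
[ 9.45435181e-04  9.99114702e-01 -4.19193394e-02  3.41874348e-03]
shift [ 0.3 -0.5 86.5] roll -0.01 | now [448.1 186.2 108. ] yaw -0.084 q6 0.24 t 14.7 F [-0.   0.7 -0.4] w 33.0
```

>>> move_arm --rows '[[[0.3, -0.5, 30, 0, -1], [0.3, -0.5, 60, 0, -1], [0.3, -0.5, 75, 0, -1], [0.3, -0.5, 81, 0, -1], [0.3, -0.5, 84, 0, -1], [0.3, -0.5, 86, 0, -1], [0.3, -0.5, 86.5, 0, -1], [0.3, -0.5, 86.5, 0, -1], [0.3, -0.5, 86.5, 0, -1]]]'

```text
time_s: 15.82
eef_pos: [449.1, 186.5, 21.7]
ee_rot: [0.001, 0.999, -0.042, 0.004]
force: [0.5, 0.8, -0.3]
grip_width: 0.39
```

>>> move_arm --rows '[[[0, 0, 0.5, 0, -1], [0, 0, 0.8, 0, -1], [0, 0, 1, 0, -1], [0, 0, 1, 0, -1]]]'

```text
time_s: 16.32
eef_pos: [449.1, 186.5, 20.9]
ee_rot: [0.001, 0.999, -0.042, 0.004]
force: [-1.8, -0.1, 5.5]
grip_width: 0.395
```

Contact came at the expected height (20.9). I'll release and back off.

>>> move_arm --rows '[[[0, 0, 0, 0, -0.15], [0, 0, 0, 0, 0], [0, 0, 0, 0, 0.15], [0, 0, 0, 0, 0.3], [0, 0, 0, 0, 0.3], [0, 0, -8, 0, 0.3], [0, 0, -30, 0, 0.3], [0, 0, -60, 0, 0.3], [0, 25, -110, 0, 0.3], [0, 50, -160, 0, 0.3], [0, 60, -180, 0, 0.3], [0, 60, -180, 0, 0.3]]]'

```text
time_s: 17.82
eef_pos: [443.3, 126.8, 202.5]
ee_rot: [0.001, 0.999, -0.042, 0.005]
force: [-0.1, 0.0, -0.6]
grip_width: 0.649
```

Run:
```python
from h import *
from rig import eyes
to(621.5,-204.2,110,0.02)
d=eyes.capture("wrist");np.save("w4.npy",d,allow_pickle=True)
fit(d,"square",448,186.8,2,win=40,yaw=-.083);fit(d,"truffle",437.7,63.2,2,win=40)
cv2.imwrite("pics/w4.png",cv2.resize(d["color"][:300,150:450],(600,600),interpolation=cv2.INTER_CUBIC))
```

```text
shift [204.5 314.6  95. ] roll -1.0 | now [443.3 126.8 202.5] yaw -0.085 q6 0.11 t 17.825 F [-0.1  0.  -0.6] w 55.2
square [ 4.47961e+02  1.87225e+02 -7.70000e-02] IoU 0.965
truffle [4.37776e+02 6.25840e+01 2.70000e-02] IoU 0.956
```

View pics/w4.png

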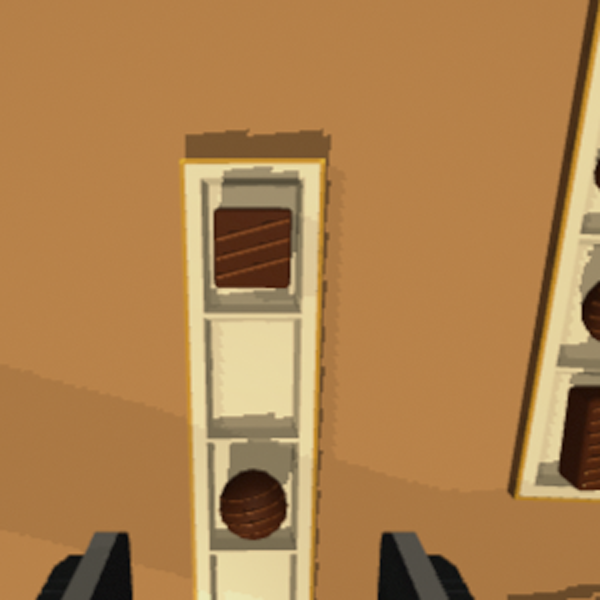

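The square is upright and flush in well 1. Its fit (448.0, 187.2, yaw -0.077) matches the well, and the truffle has not moved. Now a close look at the finger and heart.

>>> move_arm --rows '[[[22, 42, -2, 0, 0.3], [50, 95, -4, -0.2, 0.3], [77, 147, -6, -0.4, 0.3], [104, 199, -8, -0.6, 0.3], [131, 250, -10, -0.8, 0.3], [158, 301, -12, -1, 0.3], [185, 352, -14, -1, 0.3], [205, 390, -15, -1, 0.3], [217, 415, -15, -1, 0.3], [217, 415, -15, -1, 0.3], [217, 415, -15, -1, 0.3]]]'

```text
time_s: 19.25
eef_pos: [624.0, -303.3, 217.1]
ee_rot: [0.0, 1.0, 0.011, 0.003]
force: [-0.4, -0.0, 0.8]
grip_width: 0.654
```

Run:
```python
from h import *
from rig import eyes
to(621.5,-204.2,110,0.02)
d=eyes.capture("wrist");np.save("w5.npy",d,allow_pickle=True)
f=fit(d,"finger",620.5,-204,18,win=55,yaw=.02);h=fit(d,"heart",631,-272,18,win=55,yaw=0)
o=d["color"].copy(); o=cv2.resize(o,(800,600),interpolation=cv2.INTER_CUBIC)
for k,p in(("finger",f),("heart",h)):
    uv=proj(d,R.from_euler("z",p[2]).apply(M[k])+[p[0],p[1],18])*800/560
    cv2.polylines(o,[cv2.convexHull(uv.astype(np.float32)).round().astype(np.int32)],True,(255,0,0),1)
    cv2.circle(o,tuple((proj(d,[p[0],p[1],44])[0]*800/560).astype(int)),2,(0,255,0),-1)
cv2.imwrite("pics/w5.png",o)
```

```text
shift [ -1.  -99.2 107. ] roll 0.01 | now [ 624.  -303.3  217.1] yaw 0.021 q6 -0.64 t 19.25 F [-0.4 -0.   0.8] w 55.6
finger [ 6.20515e+02 -2.03671e+02 -2.40000e-02] IoU 0.956
heart [ 6.29641e+02 -2.71968e+02  3.00000e-03] IoU 0.954
```

View pics/w5.png

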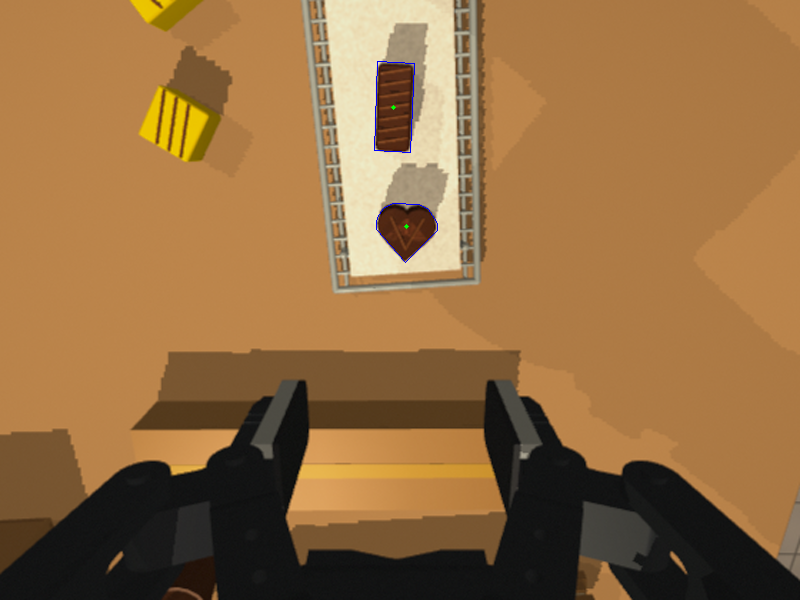

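The overlays match: heart (629.6, -272.0, yaw 0.00) and finger (620.5, -203.7, yaw -0.02). Heart first.

>>> move_arm --rows '[[[2, -10, 35, 0.1, 0.3], [4, -20, 70, 0.18, 0.3], [6.6, -30.8, 100, 0.18, 0.3], [6.6, -30.8, 107, 0.18, 0.3], [6.6, -30.8, 107, 0.18, 0.3]]]'

```text
time_s: 19.92
eef_pos: [630.9, -272.4, 111.6]
ee_rot: [0.001, 1.0, 0.002, 0.004]
force: [0.8, 0.1, 0.9]
grip_width: 0.65
```

Run:
```python
from h import *
to(630.6,-272.4,36,.003)
```

```text
shift [-0.8 -0.1 75.6] roll 0.0 | now [ 630.9 -272.4  111.6] yaw 0.003 q6 -0.58 t 19.925 F [0.8 0.1 0.9] w 55.2
```

>>> move_arm --rows '[[[-0.8, -0.1, 25, 0, 0.3], [-0.8, -0.1, 50, 0, 0.3], [-0.8, -0.1, 68, 0, 0.3], [-0.8, -0.1, 75, 0, 0.3], [-0.8, -0.1, 75.6, 0, 0.3], [-0.8, -0.1, 75.6, 0, 0], [-0.8, -0.1, 75.6, 0, -0.15], [-0.8, -0.1, 75.6, 0, -0.5], [-0.8, -0.1, 75.6, 0, -1], [-0.8, -0.1, 75.6, 0, -1], [-0.8, -0.1, 75.6, 0, -1]]]'

```text
time_s: 21.3
eef_pos: [631.0, -272.7, 37.1]
ee_rot: [0.001, 1.0, 0.002, 0.004]
force: [-0.4, 1.0, 6.2]
grip_width: 0.426
```

>>> move_arm --rows '[[[0, 0, -3, 0, -1], [0, 0, -15, 0, -1], [0, 0, -40, 0, -1], [0, 0, -75, 0, -1], [0, 0, -75, 0, -1]]]'

```text
time_s: 21.92
eef_pos: [631.6, -273.2, 116.0]
ee_rot: [0.003, 1.0, 0.002, 0.007]
force: [-0.0, 0.3, -0.5]
grip_width: 0.421
```

Run:
```python
from h import *
from rig import eyes
to(443.9,124.6,110,-.083)
o=eyes.capture("wrist")["color"]
cv2.imwrite("pics/g4.png",o[150:,100:450])
```

```text
shift [-186.4 -398.4    1. ] roll 0.82 | now [ 631.6 -273.2  116. ] yaw 0.003 q6 -0.58 t 21.925 F [-0.   0.3 -0.5] w 35.7
```

View pics/g4.png

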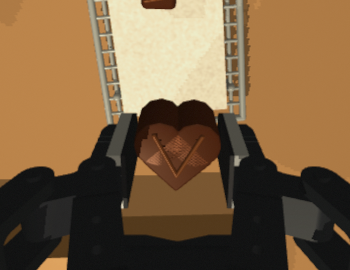

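The heart is held across the lobes. I'll carry it to well 2.

>>> move_arm --rows '[[[-16, -35, 0, 0, -1], [-40, -85, 1, 0.1, -1], [-63, -135, 1, 0.2, -1], [-86, -185, 1, 0.3, -1], [-110, -235, 1, 0.4, -1], [-133, -285, 1, 0.6, -1], [-156, -335, 1, 0.7, -1], [-175, -375, 1, 0.82, -1], [-186.4, -398.4, 1, 0.82, -1], [-186.4, -398.4, 1, 0.82, -1], [-186.4, -398.4, 1, 0.82, -1]]]'

```text
time_s: 23.35
eef_pos: [443.3, 124.4, 108.8]
ee_rot: [0.002, 0.999, -0.041, 0.005]
force: [0.3, 0.3, -0.3]
grip_width: 0.425
```

Run:
```python
from h import *
to(443.9,124.6,22,-.083)
```

```text
shift [-0.4 -0.5 86.8] roll 0.0 | now [443.3 124.4 108.8] yaw -0.083 q6 0.11 t 23.35 F [ 0.3  0.3 -0.3] w 36.1
```

>>> move_arm --rows '[[[-0.4, -0.5, 30, 0, -1], [-0.4, -0.5, 60, 0, -1], [-0.4, -0.5, 75, 0, -1], [-0.4, -0.5, 81, 0, -1], [-0.4, -0.5, 84, 0, -1], [-0.4, -0.5, 86, 0, -1], [-0.4, -0.5, 86.8, 0, -1], [-0.4, -0.5, 86.8, 0, -1], [-0.4, -0.5, 86.8, 0, -1]]]'

```text
time_s: 24.48
eef_pos: [444.0, 124.6, 22.1]
ee_rot: [0.002, 0.999, -0.041, 0.006]
force: [0.3, -1.4, -0.6]
grip_width: 0.425
```

>>> move_arm --rows '[[[0, 0, 0.5, 0, -1], [0, 0, 0.8, 0, -1], [0, 0, 1.1, 0, -1], [0, 0, 1.1, 0, -1]]]'

```text
time_s: 24.98
eef_pos: [444.0, 124.6, 21.1]
ee_rot: [0.002, 0.999, -0.041, 0.006]
force: [-1.4, -0.7, 1.9]
grip_width: 0.424
```

>>> move_arm --rows '[[[0, 0, 0.3, 0, -1], [0, 0, 0.3, 0, -0.1], [0, 0, 0.3, 0, 0], [0, 0, 0.3, 0, 0.15], [0, 0, 0, 0, 0.3], [0, 0, 0, 0, 0.3], [0, 0, -8, 0, 0.3], [0, 0, -30, 0, 0.3], [0, 0, -60, 0, 0.3], [0, 20, -110, 0, 0.3], [0, 40, -160, 0, 0.3], [0, 40, -170, 0, 0.3]]]'

```text
time_s: 26.48
eef_pos: [439.9, 84.7, 194.6]
ee_rot: [0.002, 0.999, -0.042, 0.009]
force: [0.2, -0.5, -0.6]
grip_width: 0.646
```

Run:
```python
from h import *
from rig import eyes
to(621.5,-204.1,110,-0.02)
d=eyes.capture("wrist")
fit(d,"heart",442.8,125,2,win=40,yaw=-.083);fit(d,"truffle",437.7,63.2,2,win=40)
cv2.imwrite("pics/w6.png",cv2.resize(d["color"][:300,150:450],(600,600),interpolation=cv2.INTER_CUBIC))
```

```text
shift [203.8 272.2  89. ] roll -0.61 | now [439.9  84.7 194.6] yaw -0.084 q6 0.02 t 26.475 F [ 0.2 -0.5 -0.6] w 54.9
heart [ 4.43033e+02  1.25485e+02 -1.12000e-01] IoU 0.953
truffle [ 4.37707e+02  6.31410e+01 -9.90000e-02] IoU 0.972
```

View pics/w6.png

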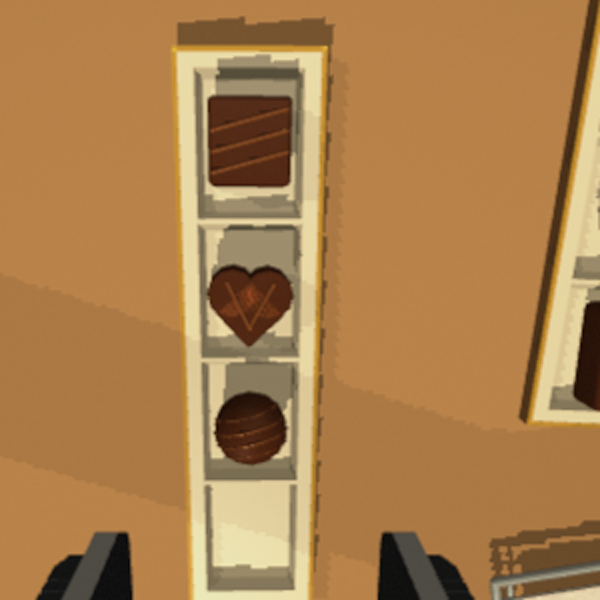

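The heart is upright in well 2 (fitted 443.0, 125.5). Last is the finger bar.

>>> move_arm --rows '[[[29, 39, 13, 0, 0.3], [60, 80, 26, -0.1, 0.3], [90, 120, 39, -0.3, 0.3], [120, 160, 52, -0.4, 0.3], [150, 200, 65, -0.5, 0.3], [178, 238, 78, -0.6, 0.3], [198, 264, 87, -0.61, 0.3], [203.8, 272.2, 89, -0.61, 0.3], [203.8, 272.2, 89, -0.61, 0.3], [203.8, 272.2, 89, -0.61, 0.3]]]'

```text
time_s: 27.78
eef_pos: [621.1, -202.2, 109.3]
ee_rot: [0.002, 1.0, -0.009, 0.008]
force: [-0.3, -0.2, -0.1]
grip_width: 0.652
```

Run:
```python
from h import *
to(621.5,-204.1,36,-.02)
```

```text
shift [-0.7  1.6 73.3] roll 0.01 | now [ 621.1 -202.2  109.3] yaw -0.019 q6 -0.48 t 27.775 F [-0.3 -0.2 -0.1] w 55.4
```

>>> move_arm --rows '[[[-0.7, 1.6, 25, 0, 0.3], [-0.7, 1.6, 50, 0, 0.3], [-0.7, 1.6, 66, 0, 0.3], [-0.7, 1.6, 73, 0, 0.3], [-0.7, 1.6, 73.3, 0, 0], [-0.7, 1.6, 73.3, 0, -0.3], [-0.7, 1.6, 73.3, 0, -0.5], [-0.7, 1.6, 73.3, 0, -0.7], [-0.7, 1.6, 73.3, 0, -1], [-0.7, 1.6, 73.3, 0, -1], [-0.7, 1.6, 73.3, 0, -1], [-0.7, 1.6, 73.3, 0, -1]]]'

```text
time_s: 29.28
eef_pos: [621.9, -204.2, 36.8]
ee_rot: [0.002, 1.0, -0.009, 0.008]
force: [0.0, 0.9, 5.9]
grip_width: 0.237
```

>>> move_arm --rows '[[[0, 0, -3, 0, -1], [0, 0, -15, 0, -1], [0, 0, -40, 0, -1], [0, 0, -75, 0, -1], [0, 0, -75, 0, -1]]]'

```text
time_s: 29.9
eef_pos: [621.8, -204.5, 115.4]
ee_rot: [0.004, 1.0, -0.009, 0.011]
force: [0.2, 0.2, 0.1]
grip_width: 0.236
```

Run:
```python
from h import *
to(433.6,1.0,110,-.083)
```

```text
shift [-192.1 -202.    -0.3] roll 0.62 | now [ 621.8 -204.5  115.4] yaw -0.019 q6 -0.48 t 29.9 F [0.2 0.2 0.1] w 20.1
```

>>> move_arm --rows '[[[-25, -27, 0, 0, -1], [-65, -69, 0, 0.1, -1], [-105, -111, 0, 0.3, -1], [-140, -148, 0, 0.5, -1], [-170, -179, 0, 0.62, -1], [-187, -197, 0, 0.62, -1], [-192.1, -202, 0, 0.62, -1], [-192.1, -202, 0, 0.62, -1], [-192.1, -202, 0, 0.62, -1]]]'

```text
time_s: 31.02
eef_pos: [434.2, 0.3, 109.7]
ee_rot: [0.003, 0.999, -0.042, 0.011]
force: [0.1, -0.6, -0.9]
grip_width: 0.239
```

Run:
```python
from h import *
from rig import eyes
to(433.6,1.0,22,-.083)
o=eyes.capture("wrist")["color"];s=eyes.capture("scene")["color"]
cv2.imwrite("pics/g5.png",np.hstack([cv2.resize(o,(400,300)),cv2.resize(s[130:220,240:360],(400,300),interpolation=cv2.INTER_CUBIC)]))
```

```text
shift [-2.7 -1.1 87.6] roll -0.01 | now [4.342e+02 3.000e-01 1.097e+02] yaw -0.084 q6 -0.18 t 31.025 F [ 0.1 -0.6 -0.9] w 20.3
```

View pics/g5.png

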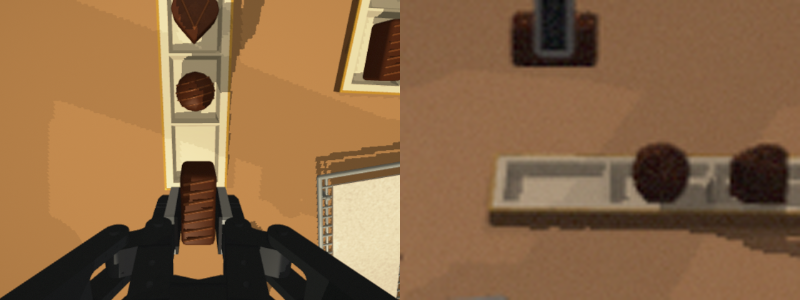

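The finger bar is held level and lengthwise. Lowering into well 4.

>>> move_arm --rows '[[[-2.7, -1, 30, 0, -1], [-2.7, -1, 60, 0, -1], [-2.7, -1, 72, 0, -1], [-2.7, -1, 77, 0, -1], [-2.7, -1, 80, 0, -1], [-2.7, -1, 83, 0, -1], [-2.7, -1, 86, 0, -1], [-2.7, -1, 87.6, 0, -1], [-2.7, -1, 87.6, 0, -1], [-2.7, -1, 87.6, 0, -1]]]'

```text
time_s: 32.38
eef_pos: [433.3, 1.0, 22.0]
ee_rot: [0.003, 0.999, -0.042, 0.011]
force: [0.3, -0.1, 0.4]
grip_width: 0.235
```

>>> move_arm --rows '[[[0, 0, 0.5, 0, -1], [0, 0, 0.9, 0, -1], [0, 0, 1.2, 0, -1], [0, 0, 1.2, 0, -1]]]'

```text
time_s: 32.88
eef_pos: [433.4, 1.0, 20.8]
ee_rot: [0.003, 0.999, -0.042, 0.011]
force: [-0.6, 0.0, 0.7]
grip_width: 0.236
```

>>> move_arm --rows '[[[0, 0, 0.3, 0, -1], [0, 0, 0.6, 0, -1], [0, 0, 0.6, 0, -1]]]'

```text
time_s: 33.25
eef_pos: [433.5, 1.0, 20.7]
ee_rot: [0.003, 0.999, -0.042, 0.011]
force: [-3.4, 0.2, 10.8]
grip_width: 0.239
```

Contact with the floor. I'll release and retreat.

>>> move_arm --rows '[[[0, 0, 0, 0, -0.45], [0, 0, 0, 0, -0.3], [0, 0, 0, 0, -0.1], [0, 0, 0, 0, 0.1], [0, 0, 0, 0, 0.1], [0, 0, -8, 0, 0.1], [0, 0, -30, 0, 0.1], [0, 0, -60, 0, 0.1], [0, 0, -110, 0, 0.1], [0, 0, -160, 0, 0.1], [0, 0, -210, 0, 0.1], [0, 0, -220, 0, 0.1]]]'

```text
time_s: 34.75
eef_pos: [429.3, 2.6, 244.0]
ee_rot: [0.004, 0.999, -0.042, 0.014]
force: [0.1, 0.3, -0.8]
grip_width: 0.551
```

Run:
```python
from h import *
from rig import eyes
to(433,1,240,-.083)
d=eyes.capture("wrist");s=eyes.capture("scene")["color"]
w=dict(square=(448,186.8),heart=(442.8,125),truffle=(437.7,63.2),finger=(432.6,1.4))
for k in w:
    fit(d,k,*w[k],2,win=35,yaw=-.083)
cv2.imwrite("pics/end.png",np.hstack([cv2.resize(d["color"],(400,300)),cv2.resize(s[160:220,255:410],(400,300*60*400//(155*300)),interpolation=cv2.INTER_CUBIC)[:300] if 0 else cv2.resize(s[140:256,255:410],(400,300),interpolation=cv2.INTER_CUBIC)]))
```

```text
shift [3.7 1.2 4.1] roll -0.01 | now [429.3   2.6 244. ] yaw -0.084 q6 -0.18 t 34.75 F [ 0.1  0.3 -0.8] w 46.8Traceback (most recent call last):
  File "<stdin>", line 7, in <module>
  File "h.py", line 37, in fit
    sub=l[v0:v0+2*win,u0:u0+2*win]; lab=np.bincount(sub[sub>0]).argmax()
                                        ~~~~~~~~~~~~~~~~~~~~~~~~~~~~~~^^
ValueError: attempt to get argmax of an empty sequence
```

>>> move_arm --rows '[[[0, -30, -30, 0, 0.1], [0, -60, -60, 0, 0.1], [0, -80, -80, 0, 0.1], [0, -80, -80, 0, 0.1], [0, -80, -80, 0, 0.1]]]'

```text
time_s: 35.48
eef_pos: [433.1, 82.6, 319.0]
ee_rot: [0.004, 0.999, -0.042, 0.01]
force: [-0.5, 0.1, -0.8]
grip_width: 0.552
```

Run:
```python
from h import *
from rig import eyes
d=eyes.capture("wrist");s=eyes.capture("scene")["color"]
cv2.imwrite("pics/end.png",np.hstack([cv2.resize(d["color"][:330,140:470],(400,400)),cv2.resize(s[140:256,255:410],(400,400*116//155*1),interpolation=cv2.INTER_CUBIC) if 0 else cv2.resize(s[130:285,255:410],(400,400),interpolation=cv2.INTER_CUBIC)]))
w=dict(square=(448,186.8),heart=(442.8,125),truffle=(437.7,63.2),finger=(432.6,1.4))
for k in w:
    try: fit(d,k,*w[k],2,win=30,yaw=-.083)
    except Exception as e: print(k,e)
```

```text
square [ 4.48308e+02  1.87479e+02 -8.10000e-02] IoU 0.962
heart [ 4.42779e+02  1.25770e+02 -8.10000e-02] IoU 0.957
truffle [ 4.37869e+02  6.30760e+01 -8.90000e-02] IoU 0.963
finger [ 4.32616e+02  1.56500e+00 -1.12000e-01] IoU 0.928
```

View pics/end.png

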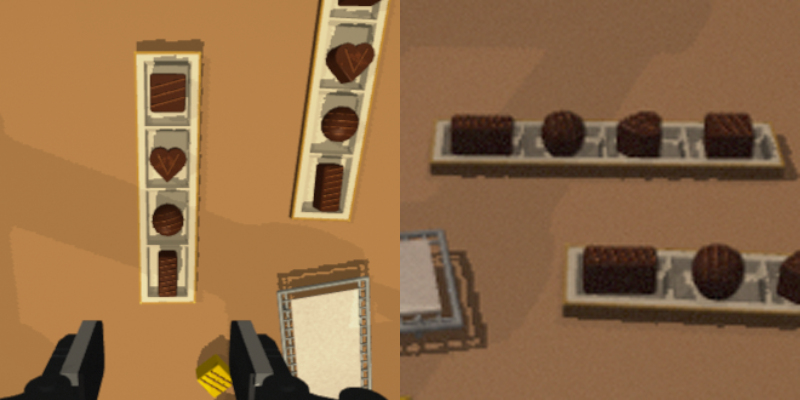

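All four stand upright in the wells in the sample's order, and the arm is well clear. Handing in.

```bash
python3 -c "
from rig import ctrl
print(ctrl.finish_job())"
```

```text
the job is handed in; nothing more can be done
None
```

The gift box is packed in the sample's order. From left to right, seen from the robot, the chocolates are square, heart, truffle and finger bar, with the bar lengthwise along the row. I handed the job in after about 35.5 s of robot time. The hand-in gives no verdict.

- **Final positions:** the last pictures show all four upright and flat in their wells. The fitted centres are within 1 mm of the well centres, and the arm is well clear at a TCP height of 319 mm.
- **Forces:** the highest force I read was about 17 N, when the truffle touched the floor of its well. The other three read up to about 11 N at contact.
- **Disagreements:** the top camera placed things about 3 mm off from the wrist camera in x. I used the wrist camera and corrected it by about 1 mm after placing the truffle. The tool tilt also drifted by about 1.5° by the end, with no visible effect on the placings.
- **Failed checks:** early pose fits from the top view were poor for the square, finger and heart, so I did not use them. One final check script crashed because the square was out of view; I repeated it from higher up and it worked.

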